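# Lock the strainer basket into the ultrasonic bath

### The job

Get the loaded strainer basket ready for ultrasonic cleaning: lift the blanking lid off the covered opening of the bath and lay it flat in the white tray, then hang the basket in that opening by its three lugs, turn it clockwise until the lugs drop fully into their locking notches, and let go. Set things down rather than dropping them, keep both brass fittings in the basket, and do not knock the hanging beaker, the amber bottle and jar or the retort stand.

Things in the scene. Friction and masses are not known exactly. Their poses are not given: they have to be found in the camera images.
- bath: Empty benchtop ultrasonic bath, fixed: steel case 310 (its x) x 180 (y) mm, cover plate 160 mm above the bench, on the left or right half of the bench, the tray on the other. Origin: centre of the underside; z up. Its cover has two identical round openings, 130 mm apart along x, each in a raised grey bayonet collar: 88 mm hole, wall from 44 to 49 mm radius, 20 mm high.
- opening_1 (a point): Centre of the -x opening, at cover-plate height. Axes as the bath. Its collar, with angles from this x, counterclockwise seen from above, repeated every 120 deg: entry gap open at the top, centred at 0, 19 mm wide, sill 6 mm above the plate; then a level run clockwise at 6 mm under a lip (15 to 20 mm above the plate); centred at -45 deg, 16 mm wide, the notch down to the plate; wall stops it at -55 deg.
- opening_2 (a point): The same for the identical +x opening. One opening is covered by the lid, the beaker hangs in the other. A lug lowered through an entry gap rests on the sill with 4 mm free under the lip; turned 45 deg (0.785 rad) clockwise it is over the notch, under the lip still, and drops 6 mm when lowered or let go. A small red dot on top of the lip marks each notch.
- tray: White drip tray fixed to the bench, 280 (its x) x 180 (y) x 18 mm high, wall and floor 4 mm thick. Origin: centre of the underside; z up. The basket stands at its -x half, the +x half is free.
- basket: Perforated steel basket, loose, 0.18 to 0.3 kg. Origin: centre of the underside; z up. 66 mm across at the foot, widening to 81 mm from 50 mm up to the rim at 70 mm. Three red lugs, 8 mm wide, 5 mm high, undersides 55 mm above the origin, reach out to 53 mm radius at 0 (its x), 120 and 240 deg. Black grip bar over the middle: 78 mm along x, 14 mm wide, 12 mm high, centre at 117 mm.
- basket_handle (a point): Middle of the basket's black grip bar (axes as the basket: bar along x, pinch it across y).
- basket_lugs (a point): On the basket's axis at the height of the undersides of its lugs (55 mm above its foot). Axes as the basket. When locked it lies at the centre of the opening's point, at the same height; with the lugs on the sill or the run it is 6 mm higher.
- basket_floor (a point): Centre of the basket's inner floor, 4 mm above its origin.
- fitting_1: Brass fitting, a 15 mm nut on a 28 mm long tube of 10 mm diameter, 30 g, loose in the basket. Origin: under the middle of the nut.
- fitting_2: The second such brass fitting in the basket.
- lid: Steel blanking lid, loose, 0.13 to 0.21 kg, on the collar of one opening. Origin: centre of the underside. Spigot 80 mm across, 12 mm deep (in the opening), flange 108 mm across, 4 mm thick, thin stem, black knob 26 mm across, 30 to 52 mm above the origin. On the collar its origin is 8 mm above the cover plate; flat in the tray 4 mm above the bench.
- lid_knob (a point): Centre of the lid's knob, 41 mm above the lid's origin.
- beaker: Glass beaker hanging by a blue ring (104 mm across) on the collar of the other opening, loose; its rim is 25 mm above the collar's top, 205 mm above the bench. Origin: centre of its underside, 65 mm below the ring. Leave it alone.
- bottle: Amber bottle, 72 mm across, 185 mm high, blue cap, loose, on the bench between bath and tray. Origin: centre of the underside.
- jar: Amber jar with white cap, 80 mm across, 125 mm high, loose, on the bench between bath and tray. Origin: centre of the underside.
- stand: Retort stand, fixed, between and beyond bath and tray: an upright steel rod 12 mm in diameter and 530 mm high at its origin, foot plate 160 x 100 x 12 mm (from 30 mm before to 130 mm beyond the rod along its x), a glass column clamped 90 mm beyond the rod (+x). Carry things past on the robot's side of the rod.
Not all that is in view belongs to the job. What is shaped like the basket but green or purple is not meant.

How it is judged:
By the outcome, as a careful person would: the job done as asked, in the order asked, and still so for the second after the job is handed in, with the robot touching nothing.
It also fails if it takes over 64 s, if anything falls off the work surface, if the arm or the gripper's body presses on something with over 40 N, if the wrist force passes 120 N, or if a joint passes its speed limit or range.

### The arm

A 7-joint arm with a two-finger parallel gripper is mounted at the origin on the work surface. World frame = base frame: x ahead of the robot, y to its left, z up, the work surface at z = 0. Lengths are in m, angles in rad, forces in N, time in s.
With the tool pointing down it reaches from about 0.425 to 0.875 m from the base axis. Payload 4.7 kg.
Tool frame: the origin (TCP) lies midway between the tips of the shut fingers; the grasp point (between the pads) lies 19 mm behind it (ctrl.grip_point_offset is the distance from the TCP to the grasp point, in m); z points along the fingers, y is the line along which they close (so a half turn about z gives the same grasp; the last joint's range is limited). The gripper opens to 87 mm and grips with 3 to 60 N. Pads are 19 mm wide; open, the fingers measure 117 mm over their backs; the gripper's body (75 mm by 190 mm) begins 51 mm behind the grasp point.
Start: joints at [1.21, 0.321, -0.07, 1.45, 0.023, 1.371, -0.057], TCP at [0.238, -0.605, 0.223] pointing down, gripper open.
Joint ranges: [-2.86, 2.86], [-0.3, 2.09], [-1.38, 1.24], [0.06, 2.45], [-1.56, 4.7], [0.09, 2.05], [-2.69, 2.69]. Speed limits (rad/s): [2.57, 2.57, 3.14, 3.14, 3.14, 3.14, 3.14].

### API

Orientations are given as a rotation vector (axis times angle).
In Python, from bench import ctrl gives the robot as it stands.
- The arm moves only by the tool move_arm, never from a script. Its argument "increments" is text: rows parted by semicolons, each of 7 numbers parted by spaces: the shift along the world's x, y, z in mm, then the turn, a rotation vector about the world's x, y, z in degrees, then the closure in counts, from 0 (fully open) to 255 (shut). A call has exactly 8 rows; each row shifts and turns the commanded pose from where the row before left it; what a row does not reach is not made up. A row lasts 1/12 s, in which the tool goes at most 41.7 mm and 7.16 degrees, less where a joint would pass 70% of its speed; a pose out of reach is approached as far as the arm can. A call with a gripper value outside its range is refused whole. The fingers move at their own pace and stop on an object; "grip_force" is the grip in N (left out, the last holds). Time passes only in rows, so rows that do not move let the fingers close, or fill a call up. It gives the time, the measured TCP pose, the force, the opening and the grip force at its end, in the units of the state.
- ctrl.get_state(): the state, without advancing time (a new reading comes with each control period).
- ctrl.get_image(name): name is "scene" or "top" or "wrist"; returns a dict with "frame" (400x640x3 uint8, red, green, blue), "depth" (400x640 float32, m along the optical axis (not along the pixel's ray), 0 where there is no reading), "fx", "fy", "cx", "cy" (pixels), "position" and "orientation" of the camera in the world. Camera axes: x right, y down, z forward; pixel columns grow to the right and rows downward; lengths in m; the calibration is good to about 2 mm. A picture is of the moment at which its call begins.
- ctrl.close_job(): hands the job in; it is judged then, once.
Trained networks look in a picture, given as the dict that the camera call returned (one of the last four; its "shot" number tells which), for a name from the list of things; names that differ only in an ending like _2 or _b are one class to them, and where a whole thing is asked for, a point or a joint stands for the part that bears it (a point fixed in the world has none). Each returns a list of dicts, best first, with "score" (0 to 1); they miss things now and then, are a little off and sometimes report something else, mostly with a low value. They report only what shows in the picture. A call takes as long as a camera call. They do not tell look-alikes from the thing itself.
- ctrl.find_in(target, picture): "centre" ([x, y, z] in m, in world coordinates, good to about 4 mm: the middle of the surface that is visible of it).
- ctrl.silhouettes(target, picture): "region" (400x640 bool, what is visible of it).
The state is a dict: "time": time; "joint_positions": joint angles; "qd": joint speeds; "joint_torque": joint torques, N m; "position": TCP position; "tool_rot": TCP orientation; "ft_force": force on the tool from outside, world axes, zero at the start; "torque": the same for the moment, N m; "grip_width": opening from 0.0 (shut) to 1.0 (fully open); "grip_force": force on a finger pad.
Only numpy, scipy, OpenCV 4.12 (cv2) and the standard library are available. Lean on these libraries where they do the work, as an engineer would, in place of code of your own. Each camera call takes 0.05 s, during which the arm holds its last target. There are 200 camera calls.

## Working session

There is one attempt and no reset: what is moved stays moved. The work goes in short steps, Python scripts to look and compute and a tool call to move; the robot and the scene stay as the last step left them, time stands still between calls to the robot, and variables do not carry over. Pictures are saved under pics/ and viewed, at most 10 in all, crops included, and the job is handed in when it is done.

Besides the shell and the picture viewer there is one more tool, called as a command line: name --argument value ..., lists and objects as JSON in quotes. move_arm: Moves the arm, as the interface text tells. Its arguments: {"type":"object","properties":{"increments":{"type":"string"},"grip_force":{"type":"number"}},"required":["increments"]}

```bash
mkdir -p pics
cat > h.py <<'E'
import numpy as np, cv2
from scipy.spatial.transform import Rotation as R
from bench import ctrl
def Rm(o):
    o=np.array(o,float)
    return o if o.shape==(3,3) else (R.from_quat(o).as_matrix() if o.size==4 else R.from_rotvec(o).as_matrix())
def cloud(p):
    d=p["depth"]; v,u=np.mgrid[:400,:640]
    P=np.stack([(u-p["cx"])/p["fx"]*d,(v-p["cy"])/p["fy"]*d,d],-1)
    W=P@Rm(p["orientation"]).T+np.array(p["position"]); W[d==0]=np.nan
    return W
def save(p,n): cv2.imwrite(f"pics/{n}.png",p["frame"][:,:,::-1])
E
python3 - <<'E'
from h import *
s=ctrl.get_state();print(s)
for n in ("top","scene"):
    p=ctrl.get_image(n);save(p,n+"0");print(n,p["position"],p["orientation"],p["fx"])
    np.savez(n+"0.npz",**{k:p[k] for k in("frame","depth","fx","fy","cx","cy","position","orientation")})
    for t in ("bath","tray","basket","basket_handle","lid","lid_knob","beaker","bottle","jar","stand","fitting_1"):
        print(t,[(np.round(d["centre"],3).tolist(),round(d["score"],2)) for d in ctrl.find_in(t,p)][:4])
E
```

```text
{'time': 0.0, 'joint_positions': array([ 1.21008703,  0.32182581, -0.0700896 ,  1.45168765,  0.02260179,
        1.37080885, -0.0569179 ]), 'qd': array([-2.37459133e-04, -6.30962865e-04,  6.34486789e-05, -1.81029536e-03,
       -5.30874156e-04, -1.86005196e-03,  4.85877373e-05]), 'joint_torque': array([ 5.74469232e-04, -4.91284740e+01, -4.03621383e-01, -3.12527883e+01,
       -6.39656698e-02,  4.37753170e-02,  1.75606178e-04]), 'position': array([ 0.23771001, -0.60436693,  0.22145339]), 'tool_rot': array([-3.08472714e+00, -5.84984908e-01,  7.21747335e-04]), 'ft_force': array([ 0.86715589, -0.18508244, -0.27978865]), 'torque': array([-0.01776732, -0.02747248, -0.04679601]), 'grip_force': 0.0, 'grip_width': 1.0016830185286079}
top [ 0.34125851 -0.11522452  1.04111272] [-2.14967054  2.1239822  -0.19462625] 413.00852689969645
bath [([0.556, 0.19, 0.16], 0.56), ([0.49, -0.236, 0.05], 0.42)]
tray [([0.576, -0.195, 0.003], 0.61)]
basket [([0.626, -0.474, 0.049], 0.95), ([0.488, -0.235, 0.053], 0.84), ([0.312, -0.305, 0.041], 0.56)]
basket_handle [([0.491, -0.238, 0.052], 0.9), ([0.307, -0.3
[... 467 characters left out ...]
, 0.19, 0.163], 0.7)]
tray [([0.585, -0.204, 0.008], 0.58)]
basket [([0.308, -0.309, 0.05], 0.8), ([0.491, -0.234, 0.063], 0.74), ([0.618, -0.477, 0.051], 0.56), ([0.735, -0.002, 0.012], 0.38)]
basket_handle [([0.305, -0.309, 0.053], 0.88), ([0.621, -0.48, 0.054], 0.85), ([0.489, -0.231, 0.059], 0.56)]
lid [([0.643, 0.226, 0.184], 0.95)]
lid_knob [([0.647, 0.221, 0.182], 0.76)]
beaker [([0.51, 0.241, 0.188], 0.63)]
bottle [([0.539, -0.006, 0.121], 0.65)]
jar [([0.421, -0.005, 0.098], 0.68), ([0.601, 0.19, 0.162], 0.52), ([0.49, -0.233, 0.057], 0.32), ([0.541, -0.004, 0.121], 0.28)]
stand [([0.734, -0.002, 0.015], 0.69)]
fitting_1 [([0.478, -0.241, 0.021], 0.42), ([0.489, -0.23, 0.062], 0.4)]
```

View pics/top0.png

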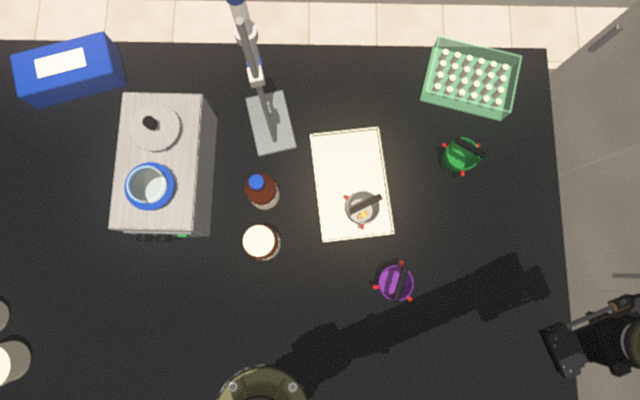

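View pics/scene0.png

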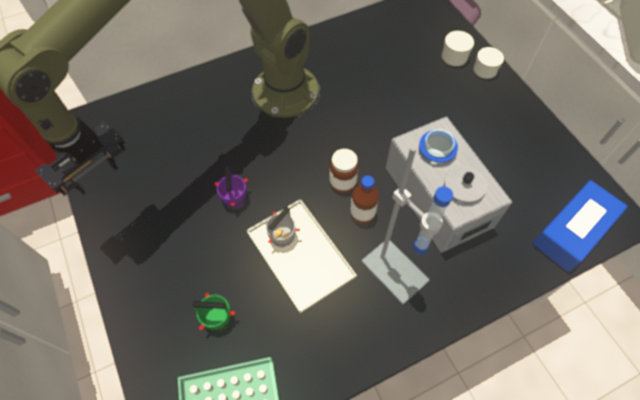

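The top view shows the bath at about (165,165), with the lid at (155,127) and the beaker at (150,187). The tray is at (352,184), and the steel basket with its black bar is at (362,205). The bottle is at (262,190), the jar at (261,242) and the stand rod near (262,90–140). The green and purple baskets are decoys. Next I'll measure poses from depth.

Run:
```python
from h import *
for n in("top","scene"):
    z=dict(np.load(n+"0.npz")); W=cloud(z); F=z["frame"].astype(int); r,g,b=F[...,0],F[...,1],F[...,2]
    x,y,h=W[...,0],W[...,1],W[...,2]
    def rect(m,s):
        pts=W[m][:,:2]; c,sz,a=cv2.minAreaRect((pts*1000).astype(np.float32)); print(n,s,np.round(c,1),np.round(sz,1),round(a,2),m.sum(),"z",np.round(np.median(h[m]),4))
    def circ(m,s):
        c,rr=cv2.minEnclosingCircle((W[m][:,:2]*1000).astype(np.float32));print(n,s,np.round(c,1),round(rr,1),np.round(W[m].mean(0)*1000,1),m.sum())
    box=lambda x0,x1,y0,y1:(x>x0)&(x<x1)&(y>y0)&(y<y1)
    m=box(.4,.75,.08,.32)&(abs(h-.16)<.006)
    m=cv2.morphologyEx(m.astype(np.uint8),cv2.MORPH_OPEN,np.ones((3,3)))>0; rect(m,"bath")
    m=box(.4,.75,-.35,-.08)&(h<.03)&(h>-.01)&(r>140)&(g>140)&(b>110); rect(m,"tray")
    m=box(.56,.72,.14,.3)&(abs(h-.184)<.005); 
    rect(m,"lidflange");circ(m,"lidflange")
    m=box(.56,.72,.14,.3)&(h>.192)&(h<.23)&(r<90); circ(m,"knob")
    m=box(.42,.56,-.32,-.16)&(h>.095)&(h<.15); rect(m,"bar"); print(W[m].mean(0))
    red=box(.4,.58,-.33,-.15)&(r>120)&(g<80)&(b<80)
    k,l=cv2.connectedComponents(red.astype(np.uint8))
    for i in range(1,k): print("lug",(l==i).sum(),np.round(np.nanmean(W[l==i],0)*1000,1))
    m=box(.6,.8,-.08,.08)&(h>.05); hs=W[m]
    for a in(.1,.2,.3,.4,.5):
        q=hs[abs(hs[:,2]-a)<.03]; print("stand",a,len(q),np.round(np.median(q,0),3) if len(q) else"")
    for t,bx in(("bottle",(.46,.6,-.06,.05)),("jar",(.34,.46,-.06,.06))):
        m=box(*bx)&(h>.115); print(t,np.round(W[m].min(0),3),np.round(W[m].max(0),3))
```

```text
top bath [576.  231.1] [178.  310.2] 89.74 7246 z 0.1594
top tray [ 563.2 -210.5] [289.5 187.2] 7.35 7206 z 0.0039
top lidflange [631.4 226.8] [127.7 106.4] 30.36 1712 z 0.1833
top lidflange [627.2 234.8] 67.9 [638.5 230.3 183.3] 1712
top knob [639.8 229.9] 11.9 [638.6 227.7 216. ] 133
top bar [ 488.7 -231.8] [13.7 78.3] 27.62 222 z 0.1261
[ 0.48754011 -0.22997538  0.12520854]
stand 0.1 47 [ 0.665 -0.013  0.104]
stand 0.2 62 [ 0.665 -0.013  0.202]
stand 0.3 190 [ 0.746 -0.002  0.3  ]
stand 0.4 514 [ 0.688 -0.003  0.382]
stand 0.5 237 [ 0.666 -0.012  0.498]
bottle [ 0.488 -0.027  0.115] [0.555 0.042 0.19 ]
jar [ 0.369 -0.027  0.116] [0.435 0.04  0.129]
scene bath [576.8 229.8] [179.9 310.4] 89.73 3706 z 0.1594
scene tray [ 552.8 -206.1] [295.3 189.2] 7.47 5697 z 0.0042
scene lidflange [627.4 233.1] [104.7 135. ] 87.2 1027 z 0.1835
scene lidflange [627.  231.1] 67.9 [642.6 229.5 183.7] 1027
scene knob [642.6 230.2] 13.1 [644.5 226.9 216.2] 80
scene bar [ 490.8 -233.7] [15.3 77.5] 28.21 189 z 0.1251
[ 0.49255959 -0.23529225  0.1231502 ]
lug 5 [ 417.5 -226.1   26.8]
stand 0.1 45 [ 0.674 -0.016  0.102]
stand 0.2 58 [ 0.675 -0.015  0.204]
stand 0.3 228 [ 0.76  -0.002  0.3  ]
stand 0.4 476 [ 0.755 -0.003  0.381]
stand 0.5 409 [0.753 0.001 0.484]
bottle [ 0.491 -0.027  0.115] [0.559 0.041 0.189]
jar [ 0.369 -0.031  0.116] [0.438 0.04  0.13 ]
```

move_arm --increments "17.5 35 6 0 0 0 0;17.5 35 6 0 0 0 0;17.5 35 6 0 0 0 0;17.5 35 6 0 0 0 0;17.5 35 6 0 0 0 0;17.5 35 6 0 0 0 0;17.5 35 6 0 0 0 0;17.5 35 6 0 0 0 0" --grip_force 25

```text
time: 1.87
position: [0.3785, -0.3231, 0.2712]
tool_rot: [3.086, 0.585, 0.0]
ft_force: [0.6, 0.1, 0.2]
grip_width: 1.004
grip_force: 0.0
```

Run:
```python
from h import *
z=dict(np.load("top0.npz")); W=cloud(z); F=z["frame"].astype(int); r,g,b=F[...,0],F[...,1],F[...,2]
x,y,h=W[...,0],W[...,1],W[...,2]
c=np.array([.489,-.2325])
d=np.hypot(x-c[0],y-c[1]); m=(d>.036)&(d<.062)&(r>g+35)&(r>b+35)&(h>.035)&(h<.09)
a=np.degrees(np.arctan2(y-c[1],x-c[0]))[m]
print(np.histogram(a,36,(-180,180))[0])
for a0 in(-62,58,178):
    k=abs((a-a0+180)%360-180)<20; print(a0,k.sum(),np.round(W[m][k].mean(0)*1000,1) if k.any() else"")
# tray: percentile extents in frame rotated 7.4
al=np.radians(7.4);u=x*np.cos(al)+y*np.sin(al);v=-x*np.sin(al)+y*np.cos(al)
m=(h>-.002)&(h<.025)&(r>150)&(g>150)&(b>120)&(x>.38)&(x<.78)&(y>-.36)&(y<-.08)
print(np.percentile(u[m],[0,1,50,99,100]),np.percentile(v[m],[0,1,50,99,100]))
hi=m&(abs(h-.018)<.004); print(hi.sum(),np.percentile(u[hi],[0,5,95,100]),np.percentile(v[hi],[0,5,95,100]))
```

```text
[ 5  0  0  0  0  0  0  0  0  0  0  0  0  0  0  0  0  0  0  0  0  0  0 11
  6  0  0  0  0  0  0  0  0  0  0 15]
-62 0 
58 17 [ 513.2 -193.    63.8]
178 20 [ 443.6 -229.7   63.9]
[0.38702155 0.38901288 0.53878777 0.66623977 0.67541481] [-0.3742637  -0.37183924 -0.27476046 -0.18965224 -0.18768728]
607 [0.38704293 0.38824424 0.66539489 0.66732127] [-0.36876534 -0.36765263 -0.1892337  -0.188375  ]
```

move_arm --increments "17.5 35 6 0 0 0 0;17.5 35 6 0 0 0 0;17.5 35 6 0 0 0 0;17.5 35 6 0 0 0 0;17.5 35 6 0 0 0 0;17.5 35 6 0 0 0 0;17.5 35 0 0 0 0 0;7 40 0 0 0 0 0"

```text
time: 2.53
position: [0.509, -0.039, 0.3071]
tool_rot: [3.086, 0.583, 0.003]
ft_force: [0.5, -0.1, -0.1]
grip_width: 0.997
grip_force: 0.0
```

move_arm --increments "7 40 0 0 0 0 0;7 40 0 0 0 0 0;20 32 0 0 0 0 0;20 32 0 0 0 0 0;20 32 0 0 0 0 0;20 32 0 0 0 0 0;20 32 0 0 0 0 0;20 31 0 0 0 0 0"

```text
time: 3.2
position: [0.6424, 0.2324, 0.3063]
tool_rot: [3.087, 0.584, -0.0]
ft_force: [0.2, 0.0, 0.9]
grip_width: 1.004
grip_force: 0.0
```

Run:
```python
from h import *
p=ctrl.get_image("wrist");save(p,"w1");W=cloud(p)
s=ctrl.get_state();print(s["position"],s["tool_rot"],s["joint_positions"])
h=W[...,2];x,y=W[...,0],W[...,1]
near=np.hypot(x-.641,y-.23)<.075
m=near&(abs(h-.184)<.004); c,r=cv2.minEnclosingCircle((W[m][:,:2]*1000).astype(np.float32));print(c,r,m.sum())
m=near&(h>.2)&(h<.23); print(W[m].mean(0) if m.any() else 0,m.sum())
for t in("lid","lid_knob"):print(t,[(np.round(d["centre"],3),d["score"]) for d in ctrl.find_in(t,p)][:2])
```

```text
[0.64302393 0.24066127 0.30307572] [-3.07709405e+00 -5.94948214e-01  2.09186311e-03] [ 0.11360463  0.47965471 -0.77305332  1.19242277  0.32075168  1.58986282
 -1.78171867]
(641.6571044921875, 232.5897216796875) 53.86238098144531 9459
[0.64353848 0.2332186  0.21971113] 854
lid [(array([0.648, 0.233, 0.182]), 0.6), (array([0.492, 0.232, 0.186]), 0.32)]
lid_knob [(array([0.646, 0.232, 0.182]), 0.56)]
```

move_arm --increments "0 0 -10 0 0 0 0;0 0 -22 0 0 0 0;0 0 -22 0 0 0 0;0 0 -22 0 0 0 0;0 0 -18 0 0 0 0;0 0 -12 0 0 0 0;0 0 -4 0 0 0 0;0 0 0 0 0 0 0"

```text
time: 4.02
position: [0.6412, 0.2293, 0.196]
tool_rot: [3.086, 0.582, -0.002]
ft_force: [0.6, -0.4, 0.1]
grip_width: 0.997
grip_force: 0.0
```

move_arm --increments "0 0 0 0 0 0 120;0 0 0 0 0 0 200;0 0 0 0 0 0 230;0 0 0 0 0 0 230;0 0 0 0 0 0 230;0 0 0 0 0 0 230;0 0 0 0 0 0 230;0 0 0 0 0 0 230"

```text
time: 4.68
position: [0.6414, 0.2312, 0.1966]
tool_rot: [3.086, 0.586, -0.0]
ft_force: [0.1, 0.2, -0.2]
grip_width: 0.478
grip_force: 0.0
```

move_arm --increments "0 0 0 0 0 0 230;0 0 0 0 0 0 230;0 0 0 0 0 0 230;0 0 0 0 0 0 230;0 0 0 0 0 0 230;0 0 0 0 0 0 230;0 0 0 0 0 0 230;0 0 0 0 0 0 230" --grip_force 30

```text
time: 5.35
position: [0.6414, 0.2313, 0.1965]
tool_rot: [-3.086, -0.586, 0.0]
ft_force: [-0.5, 2.1, -0.3]
grip_width: 0.294
grip_force: 30.0
```

move_arm --increments "0 0 2 0 0 0 230;0 0 4 0 0 0 230;0 0 6 0 0 0 230;0 0 10 0 0 0 230;0 0 15 0 0 0 230;0 0 18 0 0 0 230;0 0 18 0 0 0 230;0 0 12 0 0 0 230"

```text
time: 6.02
position: [0.642, 0.2315, 0.2847]
tool_rot: [-3.086, -0.585, -0.005]
ft_force: [-0.7, -0.5, -0.8]
grip_width: 0.288
grip_force: 30.0
```

move_arm --increments "-12 -18 0 0 0 0 230;-20 -32 0 0 0 0 230;-20 -32 0 0 0 0 230;-20 -32 0 0 0 0 230;-20 -32 0 0 0 0 230;-20 -32 0 0 0 0 230;-14 -36 0 0 0 0 230;-10 -40 0 0 0 0 230"

```text
time: 6.68
position: [0.504, -0.0228, 0.2828]
tool_rot: [3.084, 0.589, 0.002]
ft_force: [1.3, -0.7, -1.4]
grip_width: 0.291
grip_force: 30.0
```

move_arm --increments "0 -38 0 0 0 0 230;10 -32 0 0 0 0 230;20 -28 0 0 0 0 230;25 -26 0 0 0 0 230;25 -22 0 0 0 0 230;22 -16 0 0 0 0 230;15 -10 0 0 0 0 230;8 -4 0 0 0 0 230"

```text
time: 7.35
position: [0.6316, -0.2013, 0.2809]
tool_rot: [-3.087, -0.582, 0.0]
ft_force: [-0.9, 0.0, -1.3]
grip_width: 0.294
grip_force: 30.0
```

Run:
```python
from h import *
s=ctrl.get_state();print(s["position"],s["joint_positions"])
p=ctrl.get_image("top");W=cloud(p)
np.savez("top1.npz",**{k:p[k] for k in("frame","depth","fx","fy","cx","cy","position","orientation")})
F=p["frame"][80:240,70:420];cv2.imwrite("pics/top1.png",cv2.resize(F[:,:,::-1],None,fx=2.2,fy=2.2,interpolation=cv2.INTER_CUBIC))
f=p["frame"].astype(int);r,g,b=f[...,0],f[...,1],f[...,2];x,y,h=W[...,0],W[...,1],W[...,2]
c=np.array([.6415,.2305]);d=np.hypot(x-c[0],y-c[1])
m=(d<.06)&(h>.174)&(h<.19);print("collar",m.sum(),cv2.minEnclosingCircle((W[m][:,:2]*1000).astype(np.float32)))
m=(d<.06)&(r>g+25)&(r>b+25)&(h>.15)
print(m.sum());k,l=cv2.connectedComponents(m.astype(np.uint8))
for i in range(1,k):
    q=W[l==i].mean(0);print((l==i).sum(),np.round(q*1000,1),np.degrees(np.arctan2(q[1]-c[1],q[0]-c[0])).round(1))
```

```text
[ 0.63164375 -0.20125161  0.28093142] [ 0.6848168   0.3834411  -0.57280833  1.30679657  0.20442542  1.50947287
 -1.06535738]
collar 326 ((640.3540649414062, 232.2013397216797), 50.0532341003418)
23
9 [675.4 199.8 177.8] -42.2
9 [654.8 276.7 179.1] 73.9
5 [596.6 221.2 179.1] -168.3
```

move_arm --increments "0 0 -15 0 0 0 230;0 0 -30 0 0 0 230;0 0 -35 0 0 0 230;0 0 -38 0 0 0 230;0 0 -38 0 0 0 230;0 0 -34 0 0 0 230;0 0 -25 0 0 0 230;0 0 -15 0 0 0 230"

```text
time: 8.07
position: [0.6279, -0.1974, 0.0487]
tool_rot: [-3.084, -0.587, 0.007]
ft_force: [-0.8, 0.4, -1.9]
grip_width: 0.288
grip_force: 30.0
```

move_arm --increments "0 0 -7 0 0 0 230;0 0 -3 0 0 0 230;0 0 -2 0 0 0 230;0 0 -1.5 0 0 0 230;0 0 -1 0 0 0 230;0 0 -1 0 0 0 230;0 0 -1 0 0 0 230;0 0 0 0 0 0 230"

```text
time: 8.73
position: [0.6306, -0.199, 0.0354]
tool_rot: [3.086, 0.585, 0.0]
ft_force: [0.3, -0.2, -0.9]
grip_width: 0.29
grip_force: 30.0
```

Run:
```python
from h import *
s=ctrl.get_state();print(s["position"],s["ft_force"])
p=ctrl.get_image("scene");W=cloud(p)
f=p["frame"].astype(int);r,g,b=f[...,0],f[...,1],f[...,2];x,y,h=W[...,0],W[...,1],W[...,2]
c=np.array([.6415,.2305]);d=np.hypot(x-c[0],y-c[1])
m=(d<.06)&(h>.174)&(h<.19);print("collar",m.sum(),cv2.minEnclosingCircle((W[m][:,:2]*1000).astype(np.float32)))
m=(d<.06)&(r>g+25)&(r>b+25)&(h>.15)
k,l=cv2.connectedComponents(m.astype(np.uint8))
for i in range(1,k):
    q=W[l==i].mean(0);print((l==i).sum(),np.round(q*1000,1))
```

```text
[ 0.63055597 -0.19902683  0.03536974] [ 0.33938355 -0.22373826 -0.93523987]
collar 203 ((641.4319458007812, 231.61105346679688), 50.3399543762207)
4 [592.7 223.6 175.5]
3 [653.5 277.4 179.4]
4 [673.7 198.8 179.7]
```

move_arm --increments "0 0 -1 0 0 0 230;0 0 -1 0 0 0 230;0 0 -0.5 0 0 0 230;0 0 -0.5 0 0 0 230;0 0 0 0 0 0 230;0 0 0 0 0 0 230;0 0 0 0 0 0 230;0 0 0 0 0 0 230"

```text
time: 9.45
position: [0.6304, -0.1989, 0.0325]
tool_rot: [3.086, 0.585, -0.0]
ft_force: [-2.7, 0.8, 2.9]
grip_width: 0.289
grip_force: 30.0
```

Touching down (force +3 N upward). Release and rise.

move_arm --increments "0 0 0 0 0 0 200;0 0 0 0 0 0 150;0 0 0 0 0 0 80;0 0 0 0 0 0 0;0 0 0 0 0 0 0;0 0 0 0 0 0 0;0 0 0 0 0 0 0;0 0 0 0 0 0 0"

```text
time: 10.12
position: [0.6305, -0.1988, 0.032]
tool_rot: [3.087, 0.585, 0.0]
ft_force: [0.1, 0.2, 0.1]
grip_width: 0.732
grip_force: 0.0
```

move_arm --increments "0 0 0 0 0 0 0;0 0 0 0 0 0 0;0 0 5 0 0 0 0;0 0 15 0 0 0 0;0 0 30 0 0 0 0;0 0 40 0 0 0 0;0 0 40 0 0 0 0;0 0 40 0 0 0 0"

```text
time: 10.78
position: [0.6303, -0.1986, 0.2054]
tool_rot: [3.086, 0.586, 0.002]
ft_force: [2.2, -0.1, 0.6]
grip_width: 1.001
grip_force: 0.0
```

move_arm --increments "0 0 30 0 0 7 0;-10 -2 20 0 0 7 0;-20 -5 0 0 0 7 0;-20 -5 0 0 0 7 0;-20 -5 0 0 0 7 0;-20 -5 0 0 0 7 0;-20 -5 0 0 0 7 0;-20 -5 0 0 0 7 0"

```text
time: 11.45
position: [0.4997, -0.2308, 0.2535]
tool_rot: [2.443, 1.973, 0.0]
ft_force: [-0.1, -0.5, -0.0]
grip_width: 0.997
grip_force: 0.0
```

move_arm --increments "-11 -2 0 0 0 7 0;0 0 0 0 0 7 0;0 0 0 0 0 7 0;0 0 0 0 0 7 0;0 0 0 0 0 7 0;0 0 0 0 0 5 0;0 0 0 0 0 0 0;0 0 0 0 0 0 0"

```text
time: 12.12
position: [0.4897, -0.2327, 0.2532]
tool_rot: [1.633, 2.682, -0.0]
ft_force: [0.1, 0.8, 0.2]
grip_width: 0.998
grip_force: 0.0
```

Run:
```python
from h import *
s=ctrl.get_state();print(s["position"],s["joint_positions"]); M=R.from_rotvec(s["tool_rot"]).as_matrix();print("tool y deg",np.degrees(np.arctan2(M[1,1],M[0,1])))
p=ctrl.get_image("wrist");save(p,"w2");W=cloud(p);x,y,h=W[...,0],W[...,1],W[...,2]
m=(np.hypot(x-.489,y+.2325)<.06)&(h>.105)&(h<.14)
print(m.sum(),cv2.minAreaRect((W[m][:,:2]*1000).astype(np.float32)),np.median(h[m]))
q=W[m&(h>.118)][:,:2];print(q.mean(0));d=np.linalg.svd(q-q.mean(0),full_matrices=False)[2][0];print(np.degrees(np.arctan2(d[1],d[0])))
for n in("top","scene"):
    p=ctrl.get_image(n);W=cloud(p);x,y,h=W[...,0],W[...,1],W[...,2]
    m=(np.hypot(x-.63,y+.199)<.048)&(h<.04);A=np.c_[x[m],y[m],np.ones(m.sum())];print("lid",n,np.linalg.lstsq(A,h[m],rcond=None)[0]*[1000,1000,1],np.median(h[m]))
    m=(np.hypot(x-.63,y+.199)<.07)&(h>.035)&(h<.06);print(W[m].mean(0))
```

```text
[ 0.4896505  -0.23272452  0.25318174] [ 1.08275695  0.12893951 -0.7454252   1.65404328  0.08933787  1.39187857
  0.80292967]
tool y deg 27.34521084939873
1210 ((489.1536560058594, -232.0736083984375), (13.380447387695312, 77.13404846191406), 27.669368743896484) 0.1281250037217817
[ 0.48853009 -0.23036802]
-62.28226753192275
lid top [-1.09629533 -2.72854782  0.01959889] 0.019328675751993374
[nan nan nan]
lid scene [-4.32626573 -2.72895301  0.0221686 ] 0.019896559912052636
[ 0.63333774 -0.20120803  0.05297726]<stdin>:10: RuntimeWarning: Mean of empty slice.
  ret = um.true_divide(
```

View pics/w2.png

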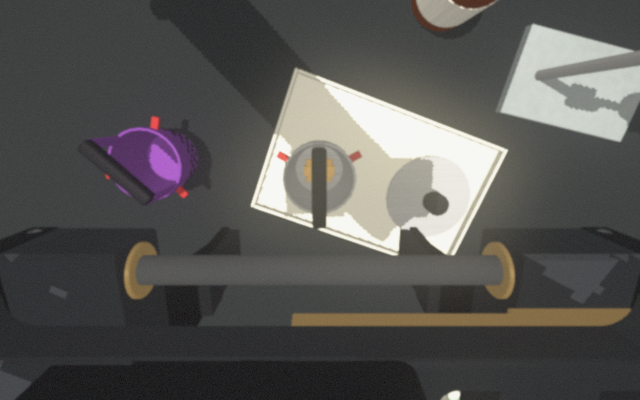

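The wrist view shows the lid lying flat in the tray at (428,197). The basket is at (320,185) with its bar across the closing line and the brass fittings inside. Now I'll lower and grip.

move_arm --increments "0 0 -10 0 0 0.3 0;0 0 -22 0 0 0 0;0 0 -30 0 0 0 0;0 0 -30 0 0 0 0;0 0 -28 0 0 0 0;0 0 -20 0 0 0 0;0 0 -8 0 0 0 0;0 0 -3 0 0 0 60"

```text
time: 12.93
position: [0.4882, -0.2322, 0.099]
tool_rot: [-1.622, -2.687, -0.001]
ft_force: [-0.2, -1.0, -1.0]
grip_width: 0.97
grip_force: 0.0
```

move_arm --increments "0 0 0 0 0 0 200;0 0 0 0 0 0 240;0 0 0 0 0 0 240;0 0 0 0 0 0 240;0 0 0 0 0 0 240;0 0 0 0 0 0 240;0 0 0 0 0 0 240;0 0 0 0 0 0 240" --grip_force 40

```text
time: 13.6
position: [0.4895, -0.233, 0.1012]
tool_rot: [1.623, 2.689, -0.0]
ft_force: [0.3, -1.3, -0.5]
grip_width: 0.401
grip_force: 0.0
```

move_arm --increments "0 0 0 0 0 0 240;0 0 0 0 0 0 240;0 0 0 0 0 0 240;0 0 0 0 0 0 240;0 0 0 0 0 0 240;0 0 0 0 0 0 240;0 0 0 0 0 0 240;0 0 0 0 0 0 240"

```text
time: 14.27
position: [0.4895, -0.2328, 0.101]
tool_rot: [1.623, 2.69, 0.0]
ft_force: [0.6, -0.2, -0.7]
grip_width: 0.153
grip_force: 40.0
```

move_arm --increments "0 0 5 0 0 0 240;0 0 15 0 0 0 240;0 0 30 0 0 0 240;0 0 38 0 0 0 240;0 0 40 0 0 0 240;0 0 40 0 0 0 240;0 0 40 0 0 0 240;0 0 32 0 0 0 240"

```text
time: 14.93
position: [0.4892, -0.2327, 0.3441]
tool_rot: [1.622, 2.688, -0.001]
ft_force: [2.1, -1.1, -3.6]
grip_width: 0.155
grip_force: 40.0
```

move_arm --increments "1 12 0 0 0 2 240;3 25 0 0 0 4 240;4 36 0 0 0 5 240;4 40 0 0 0 5 240;4 40 0 0 0 5 240;4 40 0 0 0 5 240;5 40 0 0 0 5 240;8 40 0 0 0 5 240"

```text
time: 15.6
position: [0.521, 0.0422, 0.3403]
tool_rot: [-0.706, -3.06, 0.003]
ft_force: [2.1, 0.1, -3.3]
grip_width: 0.151
grip_force: 40.0
```

move_arm --increments "18 36 0 0 0 5 240;20 34 0 0 0 5 240;20 33 0 0 0 5 240;20 30 0 0 0 5 240;18 28 0 0 0 4 240;13 18 0 0 0 2 240;8 10 0 0 0 0.4 240;2 2 0 0 0 0 240"

```text
time: 16.27
position: [0.641, 0.2344, 0.3385]
tool_rot: [0.013, -3.138, -0.002]
ft_force: [-1.0, -0.4, -3.8]
grip_width: 0.155
grip_force: 40.0
```

```bash
cat > look.py <<'E'
from h import *
import sys
s=ctrl.get_state();M=R.from_rotvec(s["tool_rot"]).as_matrix();print(np.round(s["position"]*1000,1),"tool y deg",np.degrees(np.arctan2(M[1,1],M[0,1])).round(2),"tilt",np.round(M[:,2],4),s["joint_positions"].round(2),s["grip_width"].round(3),s["ft_force"].round(1))
E
python3 look.py
python3 - <<'E'
from h import *
s=ctrl.get_state()["position"]
for n in("top","scene","wrist"):
    p=ctrl.get_image(n);save(p,n+"3");W=cloud(p);f=p["frame"].astype(int);r,g,b=f[...,0],f[...,1],f[...,2];x,y,h=W[...,0],W[...,1],W[...,2]
    m=(np.hypot(x-s[0],y-s[1])<.075)&(h>s[2]-.05)&(h<s[2]-.02)&(r>g+35)&(r>b+35)
    k,l=cv2.connectedComponents(m.astype(np.uint8))
    for i in range(1,k):
        q=W[l==i].mean(0)-s
        if (l==i).sum()>3: print(n,(l==i).sum(),np.round(q*1000,1),np.degrees(np.arctan2(q[1],q[0])).round(1))
E
```

```text
top 33 [-23.8 -41.2 -38.3] -120.0
scene 16 [-23.8 -42.  -37.5] -119.6
scene 17 [ 45.6  -1.6 -38. ] -2.0
wrist 229 [-24.2 -43.1 -34.7] -119.3
wrist 240 [-24.4  36.9 -34.7] 123.4Traceback (most recent call last):
  File "look.py", line 3, in <module>
    s=ctrl.get_state();M=R.from_rotvec(s["tool_rot"]).as_matrix();print(np.round(s["position"]*1000,1),"tool y deg",np.degrees(np.arctan2(M[1,1],M[0,1])).round(2),"tilt",np.round(M[:,2],4),s["joint_positions"].round(2),s["grip_width"].round(3),s["ft_force"].round(1))
                                                                                                                                                                                                                           ^^^^^^^^^^^^^^^^^^^^^
AttributeError: 'float' object has no attribute 'round'
```

move_arm --increments "0 0 -8 0 0 0 240;0 0 -12 0 0 0 240;0 0 -14 0 0 0 240;0 0 -10 0 0 0 240;0 0 -4 0 0 0 240;0 0 0 0 0 0 240;0 0 0 0 0 0 240;0 0 0 0 0 0 240"

```text
time: 17.08
position: [0.6416, 0.2312, 0.2939]
tool_rot: [-0.004, 3.14, 0.001]
ft_force: [-0.4, -0.1, -3.4]
grip_width: 0.152
grip_force: 40.0
```

```bash
sed -i 's/s\["grip_width"\].round(3)/round(s["grip_width"],3)/' look.py; python3 look.py
python3 - <<'E'
from h import *
s=ctrl.get_state()["position"]
for n in("top","scene","wrist"):
    p=ctrl.get_image(n);save(p,n+"4");W=cloud(p);f=p["frame"].astype(int);r,g,b=f[...,0],f[...,1],f[...,2];x,y,h=W[...,0],W[...,1],W[...,2]
    for nm,lo,hi in(("lug",s[2]-.05,s[2]-.02),("dot",.172,.186)):
        m=(np.hypot(x-s[0],y-s[1])<.075)&(h>lo)&(h<hi)&(r>g+30)&(r>b+30)
        k,l=cv2.connectedComponents(m.astype(np.uint8))
        for i in range(1,k):
            q=W[l==i].mean(0)-s
            if (l==i).sum()>3: print(n,nm,(l==i).sum(),np.round(q*1000,1),np.degrees(np.arctan2(q[1],q[0])).round(1))
E
```

```text
[641.6 231.2 293.9] tool y deg 90.16 tilt [ 1.1e-03  6.0e-04 -1.0e+00] [ 0.28  0.56 -1.05  1.22  0.48  1.61  0.9 ] 0.152 [-0.4 -0.1 -3.4]
top lug 32 [-23.6 -40.4 -38.8] -120.3
top dot 4 [  32.   -32.5 -113.1] -45.4
scene lug 17 [-23.5 -40.6 -37.7] -120.1
scene lug 16 [ 44.8  -0.9 -37.7] -1.1
wrist lug 242 [-23.9 -39.9 -35.9] -120.9
wrist lug 244 [-24.   40.1 -35.8] 120.9
wrist dot 27 [ -44.9  -10.3 -112.3] -167.0
```

View pics/wrist4.png

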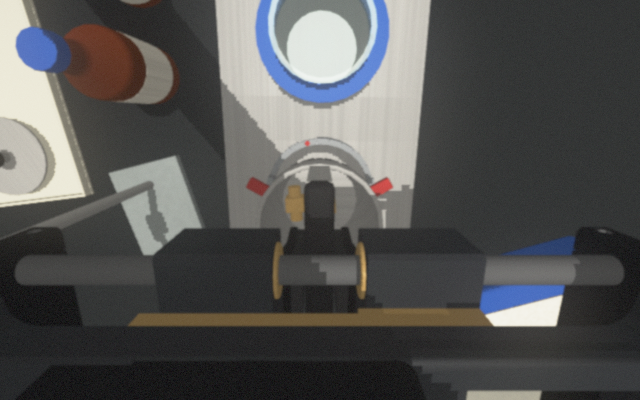

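The basket hangs centred over the open collar, with its lugs at (257,186) and (382,186) and a fitting inside at (295,200). Lowering.

move_arm --increments "0 0 -8 0 0 0 240;0 0 -14 0 0 0 240;0 0 -16 0 0 0 240;0 0 -14 0 0 0 240;0 0 -8 0 0 0 240;0 0 -6 0 0 0 240;0 0 -5 0 0 0 240;0 0 -3 0 0 0 240"

```text
time: 17.9
position: [0.6414, 0.2311, 0.2185]
tool_rot: [0.005, -3.141, -0.0]
ft_force: [-0.1, -0.3, -3.5]
grip_width: 0.156
grip_force: 40.0
```

move_arm --increments "0 0 -3 0 0 0 240;0 0 -2 0 0 0 240;0 0 -2 0 0 0 240;0 0 -1 0 0 0 240;0 0 -1 0 0 0 240;0 0 0 0 0 0 240;0 0 0 0 0 0 240;0 0 0 0 0 0 240"

```text
time: 18.57
position: [0.6415, 0.2311, 0.2103]
tool_rot: [-0.005, 3.141, 0.0]
ft_force: [1.5, -0.1, -4.2]
grip_width: 0.154
grip_force: 40.0
```

move_arm --increments "0 0 -0.5 0 0 0 240;0 0 -0.5 0 0 0 240;0 0 -0.5 0 0 0 240;0 0 -0.5 0 0 0 240;0 0 0 0 0 0 240;0 0 0 0 0 0 240;0 0 0 0 0 0 240;0 0 0 0 0 0 240"

```text
time: 19.23
position: [0.6415, 0.2311, 0.2081]
tool_rot: [-0.005, 3.141, 0.0]
ft_force: [0.4, 0.3, -2.8]
grip_width: 0.159
grip_force: 40.0
```

move_arm --increments "0 0 1.5 0 0 -2 240;0 0 0 0 0 -4 240;0 0 0 0 0 -5 240;0 0 0 0 0 -5 240;0 0 0 0 0 -4 240;0 0 0 0 0 -3 240;0 0 0 0 0 0 240;0 0 0 0 0 0 240"

```text
time: 19.9
position: [0.6414, 0.2311, 0.2095]
tool_rot: [0.619, 3.08, -0.0]
ft_force: [-0.2, -0.1, -3.7]
grip_width: 0.158
grip_force: 40.0
```

```bash
python3 look.py
```

```text
[641.4 231.1 209.5] tool y deg 67.27 tilt [ 1.e-04 -2.e-04 -1.e+00] [ 0.26  0.56 -0.95  1.35  0.46  1.45  0.5 ] 0.158 [-0.2 -0.1 -3.7]
```

Turning freely: 23° so far, no contact force. Finish to 45°.

move_arm --increments "0 0 0 0 0 -2 240;0 0 0 0 0 -4 240;0 0 0 0 0 -4 240;0 0 0 0 0 -4 240;0 0 0 0 0 -4 240;0 0 0 0 0 -3 240;0 0 0 0 0 -1 240;0 0 0 0 0 0 240"

```text
time: 20.57
position: [0.6414, 0.2311, 0.2096]
tool_rot: [1.196, 2.905, -0.0]
ft_force: [0.5, 0.0, -4.0]
grip_width: 0.153
grip_force: 40.0
```

```bash
python3 look.py
```

```text
[641.4 231.1 209.6] tool y deg 45.26 tilt [ 0. -0. -1.] [ 0.22  0.54 -0.88  1.36  0.41  1.44  0.14] 0.153 [ 0.5  0.  -4. ]
```

Lower into the notches (target TCP ≈ 0.202).

move_arm --increments "0 0 -1 0 0 0 240;0 0 -1 0 0 0 240;0 0 -1 0 0 0 240;0 0 -1 0 0 0 240;0 0 -1 0 0 0 240;0 0 -1 0 0 0 240;0 0 -0.5 0 0 0 240;0 0 0 0 0 0 240"

```text
time: 21.23
position: [0.6414, 0.231, 0.2029]
tool_rot: [-1.198, -2.904, 0.0]
ft_force: [-0.5, 0.3, -3.3]
grip_width: 0.155
grip_force: 40.0
```

move_arm --increments "0 0 -0.5 0 0 0 240;0 0 -0.5 0 0 0 240;0 0 -0.5 0 0 0 240;0 0 0 0 0 0 240;0 0 0 0 0 0 240;0 0 0 0 0 0 240;0 0 0 0 0 0 240;0 0 0 0 0 0 240"

```text
time: 21.9
position: [0.6415, 0.2312, 0.2021]
tool_rot: [1.198, 2.904, 0.001]
ft_force: [-0.7, -0.7, 1.6]
grip_width: 0.155
grip_force: 40.0
```

move_arm --increments "0 0 0 0 0 0 200;0 0 0 0 0 0 150;0 0 0 0 0 0 80;0 0 0 0 0 0 0;0 0 0 0 0 0 0;0 0 0 0 0 0 0;0 0 0 0 0 0 0;0 0 0 0 0 0 0"

```text
time: 22.57
position: [0.6415, 0.2311, 0.2015]
tool_rot: [1.198, 2.904, 0.0]
ft_force: [0.3, 0.8, 0.7]
grip_width: 0.661
grip_force: 0.0
```

move_arm --increments "0 0 0 0 0 0 0;0 0 0 0 0 0 0;0 0 5 0 0 0 0;0 0 15 0 0 0 0;0 0 30 0 0 0 0;0 0 40 0 0 0 0;0 0 40 0 0 0 0;0 0 20 0 0 0 0"

```text
time: 23.23
position: [0.642, 0.2319, 0.3576]
tool_rot: [1.197, 2.9, 0.008]
ft_force: [-0.2, 1.1, 0.7]
grip_width: 0.997
grip_force: 0.0
```

move_arm --increments "-10 -20 10 0 0 0 0;-20 -30 10 0 0 0 0;-20 -32 0 0 0 0 0;-20 -32 0 0 0 0 0;-20 -32 0 0 0 0 0;-20 -32 0 0 0 0 0;-10 -20 0 0 0 0 0;0 0 0 0 0 0 0"

```text
time: 23.9
position: [0.5202, 0.0271, 0.3724]
tool_rot: [1.21, 2.896, -0.007]
ft_force: [0.6, 0.9, 0.2]
grip_width: 1.004
grip_force: 0.0
```

```bash
python3 look.py
python3 - <<'E'
from h import *
for n in("top","scene"):
    p=ctrl.get_image(n);save(p,n+"5");W=cloud(p);f=p["frame"].astype(int);r,g,b=f[...,0],f[...,1],f[...,2];x,y,h=W[...,0],W[...,1],W[...,2]
    d=np.hypot(x-.6415,y-.231)
    m=(d<.06)&(h>.21)&(h<.24);print(n,"bar",m.sum(),np.median(h[m]),cv2.minAreaRect((W[m][:,:2]*1000).astype(np.float32)) if m.any() else"")
    m=(d<.049)&(h>.165)&(h<.2)&(r>g+30)&(r>b+30);print(np.round(W[m]*1000)[:12].tolist())
    if n=="top": cv2.imwrite("pics/t5c.png",cv2.resize(p["frame"][80:260,90:420,::-1],None,fx=2.4,fy=2.4,interpolation=cv2.INTER_CUBIC))
    else: cv2.imwrite("pics/s5c.png",cv2.resize(p["frame"][90:260,330:560,::-1],None,fx=3.4,fy=3.4,interpolation=cv2.INTER_CUBIC))
E
```

```text
[520.2  27.1 372.4] tool y deg 44.65 tilt [ 6.0e-04 -5.1e-03 -1.0e+00] [ 0.76  0.06 -0.9   1.48  0.06  1.62  0.64] 1.004 [0.6 0.9 0.2]
top bar 0 nan 
[]
scene bar 172 0.22634213223486022 ((642.4396362304688, 229.13775634765625), (14.258840560913086, 79.41450500488281), 45.51679992675781)
[[597.0, 217.0, 184.0], [597.0, 221.0, 181.0], [654.0, 276.0, 180.0], [654.0, 268.0, 175.0], [656.0, 272.0, 176.0], [654.0, 274.0, 166.0], [662.0, 201.0, 183.0], [669.0, 205.0, 174.0], [673.0, 197.0, 182.0], [675.0, 198.0, 185.0], [675.0, 196.0, 182.0], [676.0, 198.0, 181.0]]
  return _methods._mean(a, axis=axis, dtype=dtype,
  ret = ret.dtype.type(ret / rcount)
```

View pics/t5c.png

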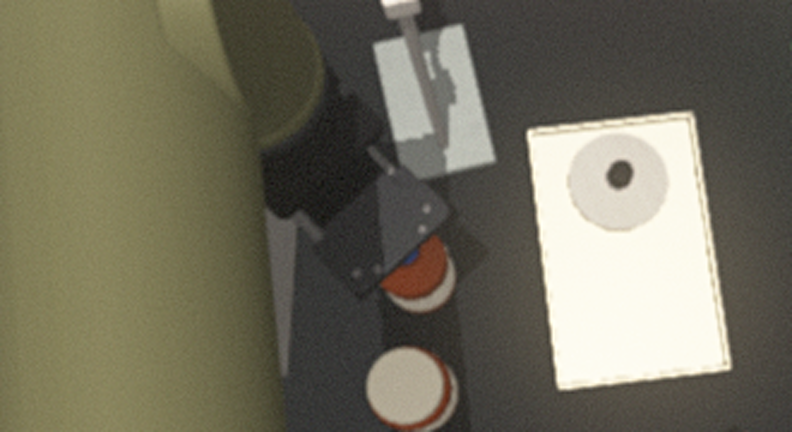

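View pics/s5c.png

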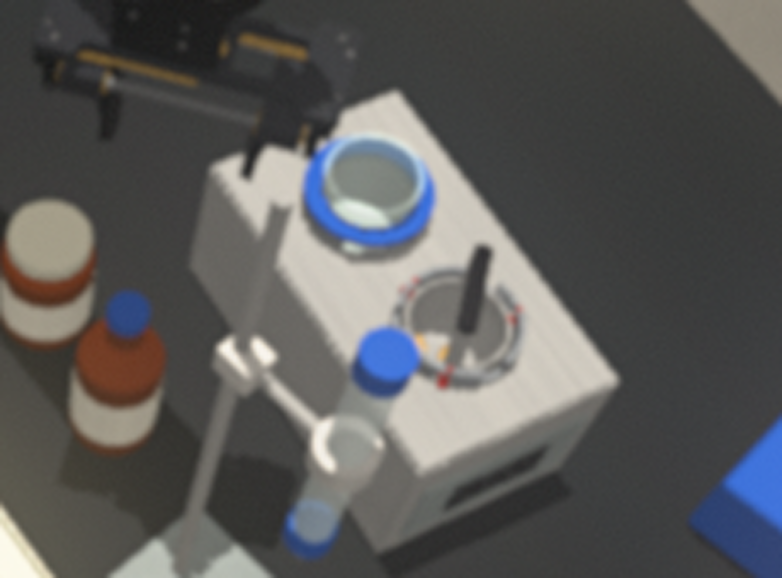

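The scene view shows the basket seated in the collar at (460,325), with its lugs at the red dots, the brass visible inside and the beaker undisturbed. The bar top is at about 0.226 m, 0.002 m below the locked height of 0.228 m, which matches this camera's earlier bias. The top view shows the lid flat in the tray at (618,180).

```bash
python3 -c "from bench import ctrl; print(ctrl.close_job())"
```

```text
the job is handed in; nothing more can be done
None
```

The job is handed in at about 24 s of the 64 s limit: the lid lies flat in the tray, the basket is locked in the opening with its brass fittings inside, and the gripper is clear of everything.

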